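# Clear the mallet, load and latch the thread case

### The job

A mallet has been left lying in the open thread case: first take it out and lay it flat inside the wooden tool tray. Then put every thread spool from the green mat into the case, and once they are all in, swing the lid over and press it down past its catch until it is fully shut. Leave the notebook, the glue bottle and the tape measure where they are.

Things in the scene. Friction and masses are not known exactly. Their poses are not given: they have to be found in the camera images.
- case: blue thread case fixed to the bench: an open tray 140 mm (x) by 260 mm (y) by 30 mm high outside, walls 8 mm thick, floor 8 mm, no dividers; origin at the centre of its underside; the lid is hinged along its +x rim (the side away from the robot), the catch is in the middle of its -x side. A spool fits inside standing or lying, five fit in one row along y
- lid (a joint): case lid angle, rad: 0 fully shut, 1.57 upright, 1.85 open stop. Stiff hinge: between about 0.85 and 1.65 it stays put, beyond it leans back to the stop; lower, it sinks slowly by itself onto a spring catch, resting about 0.06 ajar; 8 to 12 N down on the free edge snaps it past the catch to 0, where it stays. Opening swings it up and away (+x)
- lid_edge (a point): middle of the lid's free edge at its outer top face, 140 mm from the hinge line, which runs along the case y at case x = +70, z = 30 mm. The lid is a shallow box, 140 by 260 by 36 mm deep outside, 200 g, orange walls 4 mm thick, clear flat 4 mm top with orange border; shut, its top is 66 mm above the bench with 62 mm clear under it
- mallet: wooden mallet lying flat, about 280 g, at first in the case with the handle roughly along the case's y axis: head a block 46 mm (x) by 84 mm (y) by 46 mm high; round handle 22 mm in diameter, running from the head towards the mallet's -x to x = -170 mm, its axis 23 mm above the underside. Origin at the centre of the underside of the head; centre of mass at x = -14 mm
- mallet_head (a point): centre of the mallet head
- mallet_end (a point): centre of the far end of the mallet handle
- tray: open wooden tool tray fixed to the bench, 260 mm (x) by 140 mm (y) by 45 mm high outside, walls and floor 6 mm thick, empty; origin at the centre of its underside
- mat: green cutting mat fixed to the bench, 180 by 180 by 3 mm, on which the spools stand; origin at the centre of its underside; it lies on one side of the case and the tray on the other
- spool0: spool full of red thread with wooden end discs: a plain solid cylinder 40 mm in diameter and 50 mm tall, 60 g; at the start it stands upright on the green mat (it may be absent); origin at the centre of its underside (one end disc), z along its axis up to the other end
- spool1: spool full of yellow thread with wooden end discs: a plain solid cylinder 40 mm in diameter and 50 mm tall, 60 g; at the start it stands upright on the green mat (it may be absent); origin at the centre of its underside (one end disc), z along its axis up to the other end
- spool2: spool full of terracotta thread with wooden end discs: a plain solid cylinder 40 mm in diameter and 50 mm tall, 60 g; at the start it stands upright on the green mat (it may be absent); origin at the centre of its underside (one end disc), z along its axis up to the other end
- spool3: spool full of blue thread with wooden end discs: a plain solid cylinder 40 mm in diameter and 50 mm tall, 60 g; at the start it stands upright on the green mat (it may be absent); origin at the centre of its underside (one end disc), z along its axis up to the other end
- spool4: spool full of black thread with wooden end discs: a plain solid cylinder 40 mm in diameter and 50 mm tall, 60 g; at the start it stands upright on the green mat (it may be absent); origin at the centre of its underside (one end disc), z along its axis up to the other end
- notebook: closed purple notebook 100 by 150 by 22 mm, a bystander; origin at the centre of its underside
- glue: white glue bottle with blue cap, 56 mm in diameter, 130 mm tall, a bystander; origin at the centre of its underside
- tape: yellow tape measure 60 by 30 by 60 mm, a bystander; origin at the centre of its underside
Mind the look-alikes: they are no part of the job. What is shaped like the spool0 but purple is not meant. Leave any purple or turquoise look-alike of the spool1 alone.

How it is judged:
By the outcome, as a careful person would: the job done as asked, in the order asked, and still so for the second after the job is handed in, with the robot touching nothing.
Of spool0, spool1, spool2, spool3, spool4 only 3 to 5 are there at a start; the rules pass over those that are not, and their reading is None.
At some moment in a run one of spool0, spool1, spool2, spool3, spool4 may be knocked a few centimetres aside while the robot is not near it.
Once in a run the grip may slacken for a moment while it holds something.
It also fails if it takes over 210 s, if anything falls off the work surface, if the arm or the gripper's body presses on something with over 40 N, if the wrist force passes 120 N, or if a joint passes its speed limit or range.

### The arm

A 6-joint arm with a two-finger parallel gripper is mounted at the origin on the work surface. World frame = base frame: x ahead of the robot, y to its left, z up, the work surface at z = 0. Lengths are in m, angles in degrees, forces in N, time in s.
With the tool pointing down it reaches from about 0.35 to 0.875 m from the base axis. Payload 4.2 kg.
Tool frame: the origin (TCP) lies midway between the tips of the shut fingers; the grasp point (between the pads) lies 19 mm behind it; y points along the fingers, z is the direction in which the jaws open and shut, and the axes are right-handed (so a half turn about y gives the same grasp; the last joint's range is limited). The gripper opens to 87 mm and grips with 3 to 60 N. Pads are 19 mm wide; open, the fingers measure 117 mm over their backs; the gripper's body (75 mm by 190 mm) begins 51 mm behind the grasp point.
Start: joints at [88.213, 22.042, 0.453, 0, -68.411, -14.817], TCP at [0.179, 0.599, 0.223] pointing down, gripper open.
Joint ranges: [-179.83, 179.83], [-69.29, 118.12], [-61.27, 80.66], [-181.25, 117.63], [-171.15, -9.14], [-177.46, 177.46]. Speed limits (degrees/s): [159.86, 159.86, 180, 180, 180, 180].

### API

Orientations are given as [roll, pitch, yaw] about the fixed x, y, z axes, in that order (R = Rz(yaw) Ry(pitch) Rx(roll)).
In Python, from workcell import env gives the robot as it stands. The module is installed in compiled form; this text tells all that it offers. Calls block until the motion is done:
- env.goto(position, orientation): joint-space move of the TCP to a pose.
- env.move_straight(position, rotation=None, rate=0.15, force_limit=None): straight line of the TCP; rotation=None keeps the orientation; rate is the mean speed in m/s. With force_limit (N) it stops when the force on the tool has changed by that much, and returns True; else False.
- env.set_joints(angles): joint-space move.
- env.gripper_to(opening, grasp_force=None): opening from 0.0 (shut) to 1.0 (fully open); grasp_force is the grip in N (None keeps the last); returns when the fingers have stopped.
- env.dwell(seconds).
- env.inverse_kinematics(position, orientation): joint angles nearest the present ones, or None.
- env.read_state(): the state.
- env.grab_frame(name): name is "scene" or "top" or "wrist"; returns a dict with "image" (420x560x3 uint8, blue, green, red), "fx", "fy", "cx", "cy" (pixels), "position" and "orientation" of the camera in the world. Camera axes: x right, y up, looking along -z (the intrinsics and any distortion apply to the point x, -y, -z); pixel columns grow to the right and rows downward; lengths in m; the calibration is good to about 2 mm. The wrist camera is an equidistant fisheye: a pixel r from the principal point sees the ray r / f radians off the axis. A picture is of the moment at which its call begins. There is no depth.
A pose or a line that the arm cannot do raises env.Unreachable and nothing moves.
- env.close_job(): hands the job in, once; it reports no verdict.
Trained networks look in a picture, given as the dict that the camera call returned (one of the last four; its "shot" number tells which), for a name from the list of things; names that differ only in an ending like _2 or _b are one class to them, and where a whole thing is asked for, a point or a joint stands for the part that bears it (a point fixed in the world has none). Each returns a list of dicts, best first, with "score" (0 to 1); they miss things now and then, are a little off and sometimes report something else, mostly with a low value. They report only what shows in the picture. A call takes as long as a camera call. They do not tell look-alikes from the thing itself.
- env.search_frame(picture, thing): "xyz" ([x, y, z] in m, in world coordinates, good to about 4 mm: the middle of the surface that is visible of it).
- env.trace(picture, thing): "mask" (420x560 bool, what is visible of it).
The state is a dict: "clock": time; "joint_positions": joint angles; "qvel": joint speeds; "joint_torque": joint torques, N m; "position": TCP position; "tool_rot": TCP orientation; "force": force on the tool from outside, world axes, zero at the start; "wrist_torque": the same for the moment, N m; "opening": opening from 0.0 (shut) to 1.0 (fully open).
Only numpy, scipy, OpenCV 4.12 (cv2) and the standard library are available. Lean on these libraries where they do the work, as an engineer would, in place of code of your own. Each camera call takes 0.05 s, during which the arm holds its last target. There are 200 camera calls.

## Working session

There is one attempt and no reset: what is moved stays moved. The work goes in short steps, each a Python script; the robot and the scene stay as the last script left them, time stands still between calls to the robot, and variables do not carry over. Pictures are saved under pics/ and viewed, about 12 in all and at most 16, crops included, and the job is handed in when it is done.

```bash
mkdir -p pics; python3 - <<'E'
from workcell import env
import cv2,numpy as np
s=env.read_state();print(s)
for n in ["top","scene"]:
    p=env.grab_frame(n);cv2.imwrite(f"pics/{n}0.png",p["image"])
    print(n,p["position"],p["orientation"],p["fx"],p["cx"],p["cy"],[k for k in p if k!='image'])
    for t in ["case","lid","lid_edge","mallet","mallet_head","mallet_end","tray","mat","spool0","spool1","spool2","spool3","spool4","notebook","glue","tape"]:
        r=env.search_frame(p,t);print(t,[(np.round(d["xyz"],3).tolist(),round(d["score"],2)) for d in r[:6]])
E
```

```text
{'clock': 0.0, 'joint_positions': array([ 8.82110554e+01,  2.20901584e+01,  3.79707179e-01, -2.86263444e-02,
       -6.84107209e+01, -1.48149981e+01]), 'qvel': array([ 0.02852031,  0.09325429, -0.03209811, -0.04555496, -0.01287185,
       -0.01174808]), 'joint_torque': array([ 4.68481103e-04, -3.90662456e+01,  1.87407911e+01,  4.21992257e+00,
        1.10657982e-02, -1.88751264e-04]), 'position': array([0.1784242 , 0.59836281, 0.2214664 ]), 'tool_rot': array([-8.98760532e+01,  5.27255755e-03,  1.63385502e+02]), 'force': array([-0.04888353, -0.28639588, -0.00222285]), 'wrist_torque': array([ 0.00642718, -0.0133179 ,  0.01809883]), 'opening': 1.0010986419951275}
top [0.53443156 0.05556814 1.08451801] [  5.44208214  -0.12843753 -89.27805188] 398.2996939274544 279.2211785291654 205.92852856484262 ['fx', 'fy', 'cx', 'cy', 'position', 'orientation', 'shot']
case [([0.573, 0.008, 0.033], 0.78)]
lid [([0.609, 0.007, 0.168], 0.66), ([0.505, -0.312, 0.004], 0.49), ([0.576, 0.01, 0.032], 0.36)]
lid_edge [([0.613, 0.01, 0.17], 0.68), ([0.528, 0.289, 0.054], 0.34)]
mallet [([0.514, 0.064, 0.052],
[... 2224 characters left out ...]
], 0.83)]
spool2 [([0.538, 0.46, 0.048], 0.95), ([0.606, 0.441, 0.052], 0.92), ([0.582, 0.349, 0.058], 0.88), ([0.678, 0.38, 0.047], 0.86), ([0.582, 0.249, 0.057], 0.84), ([0.528, 0.294, 0.052], 0.83)]
spool3 [([0.538, 0.46, 0.048], 0.95), ([0.606, 0.441, 0.052], 0.92), ([0.582, 0.349, 0.058], 0.88), ([0.678, 0.38, 0.047], 0.86), ([0.582, 0.249, 0.057], 0.84), ([0.528, 0.294, 0.052], 0.83)]
spool4 [([0.538, 0.46, 0.048], 0.95), ([0.606, 0.441, 0.052], 0.92), ([0.582, 0.349, 0.058], 0.88), ([0.678, 0.38, 0.047], 0.86), ([0.582, 0.249, 0.057], 0.84), ([0.528, 0.294, 0.052], 0.83)]
notebook [([0.748, 0.23, 0.022], 0.79)]
glue [([0.745, -0.25, 0.072], 0.67)]
tape [([0.794, -0.006, 0.055], 0.86)]
```

View pics/top0.png

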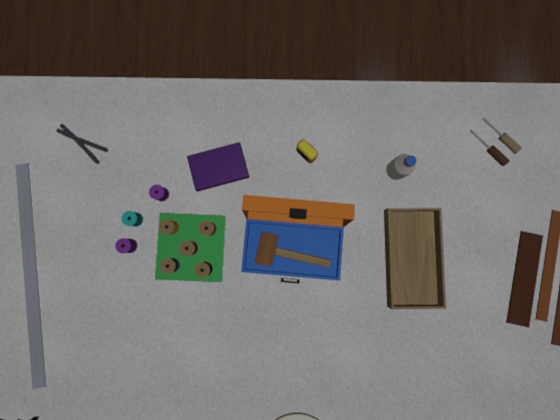

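View pics/scene0.png

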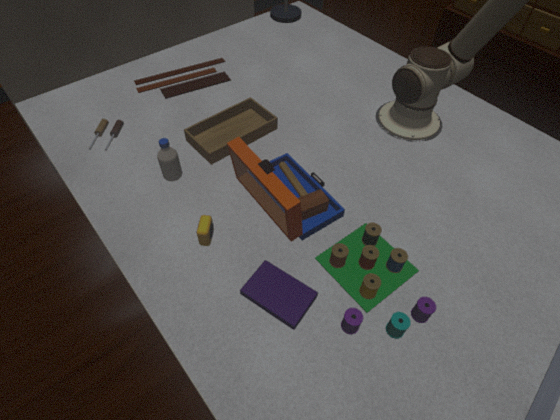

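The top view shows the following:
- Five real spools are on the mat, around (168,227), (207,228), (188,248), (169,266) and (204,270).
- The purple and turquoise look-alikes are off the mat, at (158,192), (131,218) and (124,245).
- The mallet head is at (266,249) and its handle end at (330,263).
- The lid is open, the tray is on the right, and the case is tilted about 4°.

Next I'll measure this properly.

```bash
cat > h.py <<'E'
from workcell import env
import cv2,numpy as np
from scipy.spatial.transform import Rotation as Ro
def R(o): return Ro.from_euler('xyz',o,degrees=True).as_matrix()
def px2(p,uv,z):
    uv=np.atleast_2d(uv).astype(float)
    d=np.c_[(uv[:,0]-p["cx"])/p["fx"],-(uv[:,1]-p["cy"])/p["fy"],-np.ones(len(uv))]@R(p["orientation"]).T
    c=np.array(p["position"]); return (c+d*((z-c[2])/d[:,2])[:,None])[:,:2]
def proj(p,X):
    q=(np.atleast_2d(X)-p["position"])@R(p["orientation"])
    return np.c_[p["cx"]-p["fx"]*q[:,0]/q[:,2],p["cy"]+p["fy"]*q[:,1]/q[:,2]]
def rect(p,m,z):
    m=m.astype(np.uint8); cs=cv2.findContours(m,0,2)[0]; c=max(cs,key=cv2.contourArea)[:,0]
    w=px2(p,c,z).astype(np.float32)*1000; return cv2.minAreaRect(w),cv2.boxPoints(cv2.minAreaRect(w))
def down(yaw): return [-90,0,yaw]
E
python3 - <<'E'
from h import *
p=env.grab_frame("top")
for t,z in [("case",.03),("tray",.045),("mat",.003),("mallet",.045)]:
    m=env.trace(p,t)
    if m: r,b=rect(p,m[0]["mask"],z);print(t,np.round(r[0]),np.round(r[1]),round(r[2],1),b.round().tolist())
hsv=cv2.cvtColor(p["image"],cv2.COLOR_BGR2HSV)
blue=cv2.inRange(hsv,(105,120,40),(125,255,255));blue[:, :235]=0;blue[:,360:]=0;blue[:195]=0
blue=cv2.morphologyEx(blue,cv2.MORPH_CLOSE,np.ones((25,25)))
r,b=rect(p,blue,.03);print("blue",np.round(r[0]),np.round(r[1]),r[2],b.round().tolist())
m=env.trace(p,"lid");print(len(m)); 
if m: r,b=rect(p,m[0]["mask"],.165);print("lid@.165",np.round(r[0]),np.round(r[1]),r[2],b.round().tolist())
c=p["image"][190:290,150:360];cv2.imwrite("pics/c1.png",cv2.resize(c,None,fx=3.8,fy=3.8,interpolation=cv2.INTER_CUBIC))
p=env.grab_frame("scene")
c=p["image"][125:310,200:420];cv2.imwrite("pics/c2.png",cv2.resize(c,None,fx=3.2,fy=3.2,interpolation=cv2.INTER_CUBIC))
E
```

```text
case [557.  10.] [298. 245.] 85.9 [[425.0, -130.0], [669.0, -147.0], [690.0, 150.0], [446.0, 167.0]]
tray [ 505. -297.] [260. 152.] 1.1 [[373.0, -224.0], [376.0, -376.0], [636.0, -371.0], [633.0, -219.0]]
mat [466. 256.] [42. 45.] 46.0 [[435.0, 256.0], [468.0, 225.0], [497.0, 255.0], [464.0, 286.0]]
mallet [506.  16.] [192.  85.] 76.8 [[443.0, -68.0], [526.0, -87.0], [570.0, 100.0], [487.0, 119.0]]
blue [521.  19.] [257. 137.] 85.76976776123047 [[443.0, -104.0], [580.0, -114.0], [599.0, 142.0], [462.0, 152.0]]
1
lid@.165 [622.  11.] [260.  75.] 85.70275115966797 [[575.0, -116.0], [649.0, -121.0], [669.0, 138.0], [594.0, 143.0]]
```

View pics/c1.png

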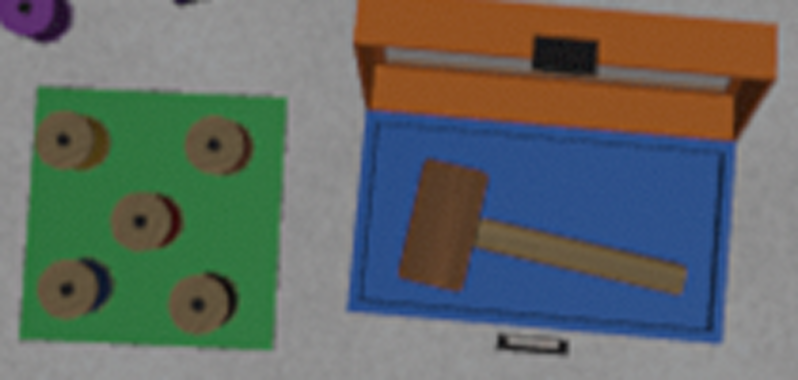

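View pics/c2.png

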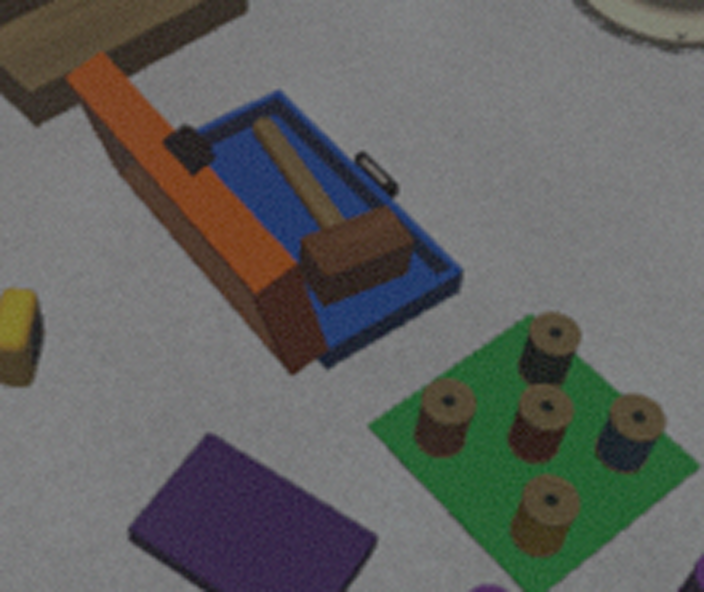

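The crops show all five spool tops (crop c1: (65,140), (214,145), (140,221), (67,289), (199,304)). The mallet head corners are at (428,158), (488,174), (462,291) and (400,276), with the handle end at (684,280). The lid is at its open stop.

```bash
cat >> h.py <<'E'
C=np.array([.522,.019]);CY=-4.25
def c2w(x,y):
    a=np.radians(CY);return C+[x*np.cos(a)-y*np.sin(a),x*np.sin(a)+y*np.cos(a)]
def w2c(w):
    a=np.radians(CY);d=np.asarray(w)-C;return np.array([d[0]*np.cos(a)+d[1]*np.sin(a),-d[0]*np.sin(a)+d[1]*np.cos(a)])
E
python3 - <<'E'
from h import *
p=env.grab_frame("top")
g=lambda x,z:px2(p,np.array(x)/3.8+[150,190],z)
hc=g([(428,158),(488,174),(462,291),(400,276)],.054);print(hc.round(3).tolist(),[w2c(h).round(3).tolist() for h in hc])
H=hc.mean(0);E_=g([(684,280)],.042)[0];d=H-E_
print("head",H,w2c(H),"end",E_,w2c(E_),"len",np.linalg.norm(d),"yaw",np.degrees(np.arctan2(d[1],d[0])))
e=hc[0]-hc[3]+hc[1]-hc[2];print("head face dir",np.degrees(np.arctan2(e[1],e[0])))
S=g([(65,140),(214,145),(140,221),(67,289),(199,304)],.053);print("spools",S.round(3).tolist())
print("mat",g([(38,88),(287,98),(274,349),(21,339)],.003).round(3).tolist())
w=env.grab_frame("wrist");cv2.imwrite("pics/w1.png",w["image"]);print({k:w[k] for k in w if k!="image"})
E
```

```text
[[0.566, 0.097], [0.555, 0.056], [0.476, 0.072], [0.486, 0.114]] [[0.038, 0.081], [0.03, 0.039], [-0.049, 0.05], [-0.043, 0.092]]
head [0.52071662 0.08456707] [-0.00613893  0.06529166] end [ 0.48496542 -0.07913285] [-0.02966027 -0.10060758] len 0.16755838126069428 yaw 77.68033941901759
head face dir -12.13167149875576
spools [[0.575, 0.344], [0.573, 0.242], [0.52, 0.291], [0.474, 0.339], [0.465, 0.249]]
mat [[0.614, 0.379], [0.609, 0.2], [0.431, 0.205], [0.436, 0.383]]
{'fx': 325.19226210127806, 'fy': 325.19226210127806, 'cx': 279.21218454211214, 'cy': 208.5929123752404, 'position': array([0.25481257, 0.57701633, 0.38447143]), 'orientation': array([-1.67160949e+01,  3.18391349e-02, -1.06614051e+02]), 'shot': 6}
```

View pics/w1.png

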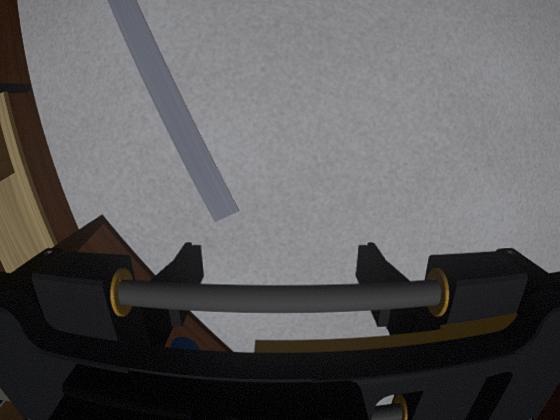

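```bash
cat >> h.py <<'E'
def ori(jdeg,tilt=0,flip=False):
    # jaw dir azimuth jdeg; body leans to -jaw by tilt
    j=np.array([np.cos(np.radians(jdeg)),np.sin(np.radians(jdeg)),0]);t=np.radians(tilt);k=np.array([0,0,1.])
    a=np.sin(t)*j-np.cos(t)*k; z=np.cos(t)*j+np.sin(t)*k
    if flip: z=-z
    return Ro.from_matrix(np.c_[np.cross(a,z),a,z]).as_euler('xyz',degrees=True),a
def tcp(g,a): return np.asarray(g)+.019*a
def ik(g,jdeg,tilt=0,flip=False):
    o,a=ori(jdeg,tilt,flip);return env.inverse_kinematics(tcp(g,a),o)
E
python3 - <<'E'
from h import *
p=env.grab_frame("top")
t=px2(p,[(387,209),(441,208),(445,308),(389,307)],.045);T=t.mean(0);print("tray",t.round(3).tolist(),T)
my=77.8;H=np.array([.5207,.0846]);G=H-.042*np.array([np.cos(np.radians(my)),np.sin(np.radians(my))]);print(G)
for f in (0,1):
    print(f,[None if q is None else np.round(q) for q in (ik([*G,.20],my-90,12,f),ik([*G,.036],my-90,12,f),ik([.536,-.31,.16],-90,12,f),ik([.47,-.31,.16],90,12,f))])
E
```

```text
tray [[0.629, -0.228], [0.633, -0.37], [0.376, -0.373], [0.377, -0.23]] [ 0.50396114 -0.3003465 ]
[0.51182436 0.04354853]
0 [array([ 27.,   8., -30.,  11., -43., 133.]), array([ 23.,  22., -49.,  38., -11., 108.]), array([-10.,  23., -17.,  16., -49.,  90.]), array([-23.,  24.,  -6., -12., -66., -61.])]
1 [array([ 27.,   8., -30.,  11., -43., -47.]), array([ 23.,  22., -49.,  38., -11., -72.]), array([-10.,  23., -17.,  16., -49., -90.]), array([-23.,  24.,  -6., -12., -66., 119.])]
```

```bash
python3 - <<'E'
from h import *
G=np.array([.5118,.0435]);J=77.8-90
o,a=ori(J,12,True)
env.goto(tcp([*G,.20],a),o); env.gripper_to(.45,50)
print(env.move_straight(tcp([*G,.036],a),rate=.1,force_limit=8),env.read_state()["position"],tcp([*G,.036],a))
env.gripper_to(0,50);s=env.read_state();print(s["opening"],s["force"])
env.move_straight(tcp([*G,.075],a),rate=.08);env.dwell(.3);s=env.read_state();print(s["opening"],s["force"],s["clock"])
env.move_straight(tcp([G[0]-.01,G[1],.16],a),rate=.12)
p=env.grab_frame("scene");cv2.imwrite("pics/s2.png",p["image"][100:400,150:550])
s=env.read_state();print(s["opening"],s["force"],s["wrist_torque"])
E
```

```text
False [0.51592364 0.04286964 0.01756289] [0.51566111 0.0426652  0.0174152 ]
0.24124885671515864 [ 0.07780014 -0.48277064  1.13141176]
0.24158037931326207 [ 0.39773704  0.98799013 -2.88951592] 8.7667
0.23901718413770623 [-0.3229227   0.00882223 -2.25836008] [0.15241821 0.49436198 0.0009056 ]
```

View pics/s2.png

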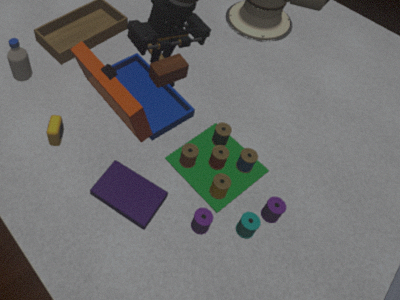

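The mallet is lifted and level, with its head near (172,70). I'll move it to the tray.

```bash
python3 - <<'E'
from h import *
g=np.array([.5355,-.302]);o,a=ori(-90,12,True)
env.goto(tcp([*g,.15],a),o)
s=env.read_state();print(s["opening"],s["force"],s["clock"])
print(env.move_straight(tcp([*g,.05],a),rate=.1,force_limit=10))
print(env.move_straight(tcp([*g,.031],a),rate=.03,force_limit=5));print(env.read_state()["position"]-tcp([*g,.034],a))
env.gripper_to(.5);env.move_straight(tcp([*g,.16],a),rate=.12)
env.goto([.45,-.05,.35],ori(0)[0] if 0 else ori(-10,0,True)[0])
s=env.read_state();print(s["force"],s["clock"])
p=env.grab_frame("top");c=p["image"][190:320,150:460];cv2.imwrite("pics/t3.png",cv2.resize(c,None,fx=2.5,fy=2.5,interpolation=cv2.INTER_CUBIC))
E
```

```text
0.002870644263906242 [ 0.60197118  0.95641203 -0.30461808] 10.9917
False
False
[ 9.93836025e-05 -2.77469291e-05 -3.01119521e-03]
[-0.56983641 -0.65118078 -0.93110869] 16.4
```

View pics/t3.png

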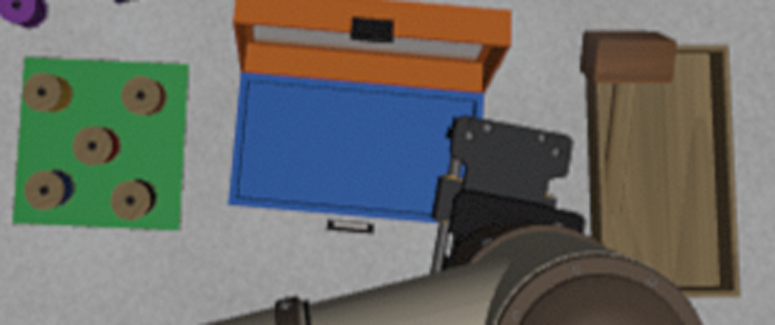

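The grip slackened on the way. The mallet now seems to lie with its head on the tray's near +x corner. I'll get a closer look.

```bash
python3 - <<'E'
from h import *
o,a=ori(-10,0,True)
env.goto([.36,.1,.35],o)
p=env.grab_frame("scene");c=p["image"][75:185,130:310];a1=cv2.resize(c,None,fx=3.4,fy=3.4,interpolation=cv2.INTER_CUBIC)
cv2.imwrite("pics/t4.png",a1)
for t in ("mallet_head","mallet_end","mallet"):print(t,[(d["xyz"].round(3) if hasattr(d["xyz"],"round") else d["xyz"],d["score"]) for d in env.search_frame(p,t)[:2]])
p=env.grab_frame("top");c=p["image"][190:330,360:470];a1=cv2.resize(c,None,fx=4.2,fy=4.2,interpolation=cv2.INTER_CUBIC);cv2.imwrite("pics/t5.png",a1)
for t in ("mallet_head","mallet_end","mallet"):print(t,[(d["xyz"].round(3) if hasattr(d["xyz"],"round") else d["xyz"],d["score"]) for d in env.search_frame(p,t)[:2]])
E
```

```text
mallet_head [([0.6209, -0.2454, 0.0814], 0.78)]
mallet_end [([0.5833, 0.3504, 0.0573], 0.66), ([0.6181, -0.2434, 0.085], 0.64)]
mallet [([0.6148, -0.2468, 0.08], 0.94)]
mallet_head [([0.6046, -0.2511, 0.084], 0.93)]
mallet_end [([0.6054, -0.2515, 0.0873], 0.67), ([0.4704, 0.2453, 0.0504], 0.57)]
mallet [([0.6058, -0.2523, 0.0859], 0.9)]
```

View pics/t4.png

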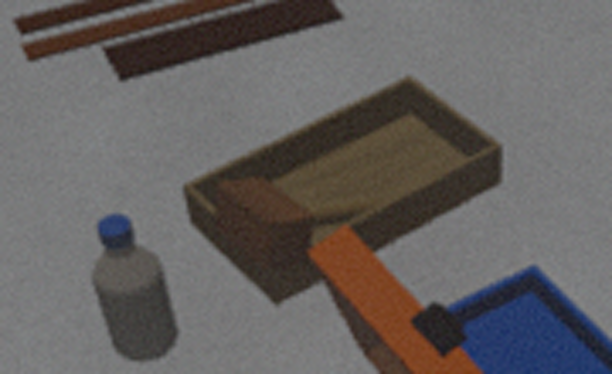

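View pics/t5.png

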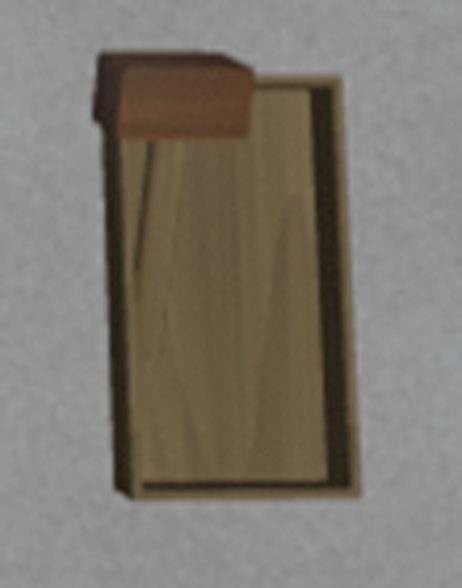

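The mallet was dropped. Its head rests across the tray's +x/+y corner, with the handle sloping down into the tray. I'll re-grasp the head across its 46 mm faces, with the tool tilted to match, on its -y side clear of the handle and the glue bottle.

```bash
python3 - <<'E'
from h import *
p=env.grab_frame("top")
g=lambda x,z:px2(p,np.array(x)/4.2+[360,190],z)
print("upper +x edge",g([(125,65),(253,70)],.1),"upper -x edge",g([(118,137),(250,137)],.087))
q=env.grab_frame("scene")
for n,pp in (("top",p),("scene",q)):
    m=env.trace(pp,"mallet")[0]["mask"];ys,xs=np.nonzero(m);print(n,xs.min(),xs.max(),ys.min(),ys.max())
    if n=="scene":
        c=pp["image"][110:160,180:250].copy();
# hypothesis check in scene view: project head top corners
X=[]
for z1,z2 in ((.1,.087),(.09,.077)):
    a=g([(125,65),(253,70)],z1);b=g([(118,137),(250,137)],z2)
    X=np.r_[np.c_[a,[z1,z1]],np.c_[b,[z2,z2]]];print((( proj(q,X)-[130,75])*3.4).round())
for f in (0,1):print(ik([.612,-.282,.075],0,16,f),ik([.612,-.282,.16],0,16,f),ik([.57,-.33,.06],0,0,f))
E
```

```text
upper +x edge [[ 0.63289467 -0.22009477]
 [ 0.63089344 -0.29581467]] upper -x edge [[ 0.59094815 -0.21896048]
 [ 0.59195124 -0.29781811]]
top 382 420 202 274
scene 193 245 127 153
[[270. 224.]
 [223. 176.]
 [315. 216.]
 [262. 168.]]
[[269. 232.]
 [221. 183.]
 [314. 223.]
 [261. 176.]]
[ -12.62195212   30.03609365  -12.45874715   -6.51919218  -32.03961684
 -162.31929344] [ -12.58371875   24.39991541   -8.09791996   -5.15073886  -41.98274385
 -164.05568627] [-1.60271779e+01  3.46820401e+01 -6.48777010e+00 -2.54444375e-14
 -4.88301898e+01 -1.63972822e+02]
[-12.62195212  30.03609365 -12.45874715  -6.51919218 -32.03961684
  17.68070656] [-12.58371875  24.39991541  -8.09791996  -5.15073886 -41.98274385
  15.94431373] [-1.60271779e+01  3.46820401e+01 -6.48777010e+00  2.54444375e-14
 -4.88301898e+01  1.60271779e+01]
```

```bash
python3 - <<'E'
from h import *
g=np.array([.616,-.287,.066]);o,a=ori(0,16,True)
env.gripper_to(.70,55)
env.goto(tcp(g,a)-.09*a,o)
print(env.move_straight(tcp(g,a),rate=.06,force_limit=6),env.read_state()["position"]-tcp(g,a))
env.gripper_to(0,55);s=env.read_state();print(s["opening"],s["force"])
env.move_straight(tcp(g,a)+[0,0,.03],rate=.05);env.dwell(.2);s=env.read_state();print(s["opening"],s["force"],s["wrist_torque"],s["clock"])
p=env.grab_frame("scene");c=p["image"][75:185,130:310];cv2.imwrite("pics/t6.png",cv2.resize(c,None,fx=3.4,fy=3.4,interpolation=cv2.INTER_CUBIC))
E
```

```text
False [ 1.90787415e-04 -7.75626746e-05  5.39627677e-04]
0.5279242217888831 [ 1.04830837 -0.34841545  0.80664629]
0.5251715452530473 [ 0.24040395  0.11628889 -3.13275139] [0.01629765 0.68974422 0.06424054] 23.2833
```

View pics/t6.png

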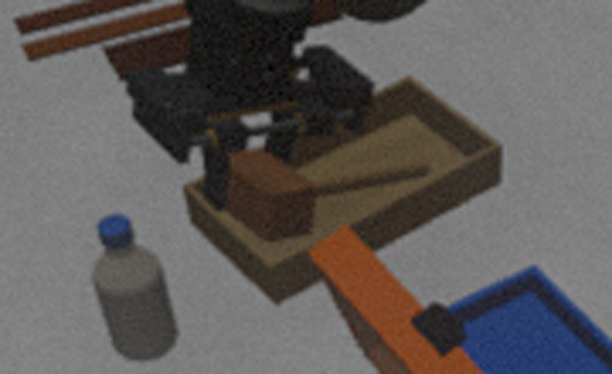

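```bash
python3 - <<'E'
from h import *
o,a=ori(0,0,True);o2,a2=ori(0,16,True);
env.move_straight(tcp([.606,-.31,.11],a2),rate=.08)
env.move_straight(tcp([.573,-.331,.10],a),o,rate=.08)
s=env.read_state();print(s["opening"])
print(env.move_straight(tcp([.573,-.331,.05],a),rate=.06,force_limit=8))
print(env.move_straight(tcp([.573,-.331,.032],a),rate=.03,force_limit=4),env.read_state()["position"]+[0,0,.019])
env.gripper_to(.63);env.dwell(.3)
env.move_straight(tcp([.573,-.331,.14],a),rate=.12)
env.goto([.40,.12,.30],ori(-4.25+90,0,True)[0])
s=env.read_state();print(s["clock"],s["joint_positions"].round())
p=env.grab_frame("top");
for t in ("mallet_head","mallet_end"):print(t,[(np.round(d["xyz"],3),d["score"]) for d in env.search_frame(p,t)[:1]])
c=p["image"][180:320,150:460];cv2.imwrite("pics/t7.png",cv2.resize(c,None,fx=2.5,fy=2.5,interpolation=cv2.INTER_CUBIC))
E
```

```text
0.5250150722813071
False
False [ 0.57313749 -0.33106371  0.03201012]
30.0083 [ 39.  -2. -18.   0. -74.  47.]
mallet_head [(array([ 0.554, -0.294,  0.046]), 0.97)]
mallet_end [(array([ 0.556, -0.298,  0.051]), 0.97)]
```

View pics/t7.png

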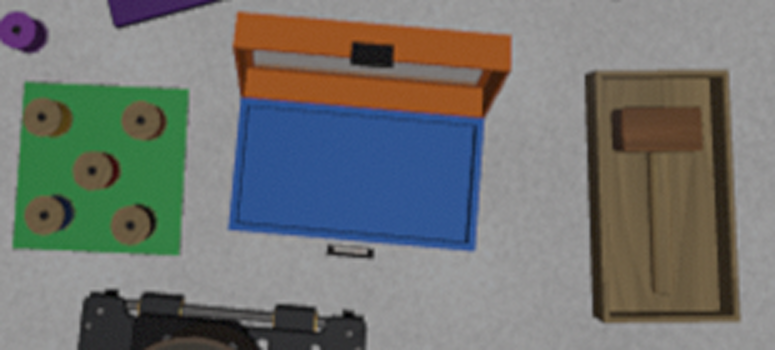

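The mallet lies flat, fully inside the tray. The head is at crop (660,130) and the handle end near (660,290). Now the spools.

```bash
cat >> h.py <<'E'
def spools(verbose=False):
    p=env.grab_frame("top");hsv=cv2.cvtColor(p["image"],cv2.COLOR_BGR2HSV);out=[]
    for d in env.search_frame(p,"spool0"):
        x=np.array(d["xyz"]);w=x[:2]+[-.005,.005]
        if d["score"]<.2 or abs(x[2]-.05)>.025 or not(.38<x[0]<.72 and .17<x[1]<.55): continue
        u,v=proj(p,[[*w,.053]])[0].round().astype(int)
        h=np.median(hsv[v-4:v+5,u-4:u+5].reshape(-1,3),axis=0)
        if any(np.linalg.norm(w-o[0])<.03 for o in out): continue
        out.append((w,bool(5<=h[0]<=30),h))
    return out
def clear(w,az,others,half=.045):
    j=np.array([np.cos(np.radians(az)),np.sin(np.radians(az))])
    return min([np.linalg.norm(w+s*j*k-o) for s in(1,-1) for k in (.036,half) for o in others]+[9])
def pick_place(w,others,tgt):
    az0=CY+90;az=max([az0,az0+30,az0-30],key=lambda z:min(clear(w,z,others),.037))
    o,a=ori(az,0,True);op,_=ori(az0,0,True);t=c2w(*tgt)
    env.gripper_to(.70,35)
    env.goto(tcp([*w,.14],a),o)
    hit=env.move_straight(tcp([*w,.042],a),rate=.12,force_limit=8)
    env.gripper_to(0);env.move_straight(tcp([*w,.14],a),rate=.15)
    s=env.read_state();print("pick",w.round(3),"az",round(az),"clr",round(clear(w,az,others),3),"hit",hit,"op",round(s["opening"],3))
    if s["opening"]<.4: return False
    env.goto(tcp([*t,.14],a),op)
    if env.read_state()["opening"]<.4: print("lost in carry");return False
    env.move_straight(tcp([*t,.06],a),rate=.12,force_limit=10)
    hit=env.move_straight(tcp([*t,.0465],a),rate=.05,force_limit=5)
    s=env.read_state();print("place",tgt,hit,"op",round(s["opening"],3),"z",s["position"][2].round(4))
    env.gripper_to(.64);env.move_straight(tcp([*t,.14],a),rate=.15)
    return s["opening"]>.4
E
python3 - <<'E'
from h import *
S=spools()
for s in S:print(s[0].round(3),s[1],s[2])
E
```

```text
[0.464 0.253] True [ 18.  95. 102.]
[0.663 0.377] False [141. 144. 116.]
[0.52 0.29] True [ 19.  96. 102.]
[0.52  0.455] False [141. 146. 114.]
[0.574 0.342] True [ 19.  94. 102.]
[0.57  0.244] True [ 19.  94. 101.]
[0.596 0.438] False [ 88. 172. 127.]
[0.47  0.338] True [ 18.  95. 102.]
```

```bash
python3 - <<'E'
from h import *
for tgt in [(.02,-.038),(.02,.038),(-.032,-.074)]:
    S=spools();T=[s[0] for s in S if s[1]]
    print(len(S),[t.round(3).tolist() for t in T])
    if not T: break
    w=min(T,key=lambda t:t[1])
    if not pick_place(w,[s[0] for s in S if s[0] is not w],tgt): break
print(env.read_state()["clock"])
env.goto([.40,.14,.30],ori(CY+90,0,True)[0])
p=env.grab_frame("top");c=p["image"][180:300,110:360];cv2.imwrite("pics/u1.png",cv2.resize(c,None,fx=3,fy=3,interpolation=cv2.INTER_CUBIC))
E
```

```text
8 [[0.472, 0.341], [0.577, 0.341], [0.462, 0.252], [0.518, 0.289], [0.568, 0.243]]
pick [0.568 0.243] az 86 clr 0.054 hit False op 0.452
place (0.02, -0.038) True op 0.449 z 0.0281
6 [[0.523, 0.294], [0.47, 0.34], [0.572, 0.34]]
pick [0.523 0.294] az 86 clr 0.046 hit False op 0.451
place (0.02, 0.038) True op 0.451 z 0.0281
3 [[0.572, 0.342]]
pick [0.572 0.342] az 86 clr 0.054 hit False op 0.452
place (-0.032, -0.074) True op 0.45 z 0.0283
53.1917
```

View pics/u1.png

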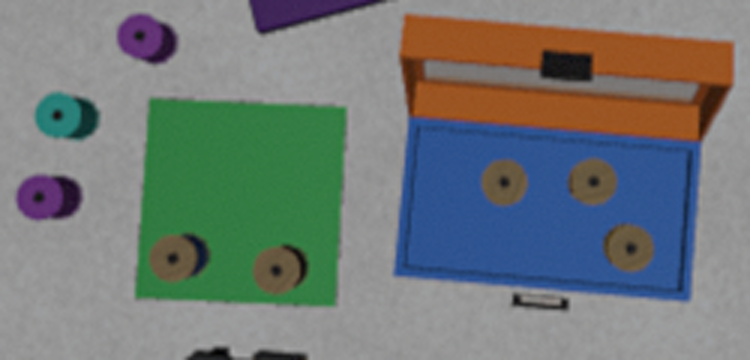

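Three spools are standing in the case and two are left on the mat, at crop (173,258) and (277,270).

```bash
python3 - <<'E'
from h import *
park=lambda:env.goto([.40,.14,.30],ori(CY+90,0,True)[0])
for tgt in [(-.032,0),(-.032,.074)]:
    S=spools();T=[s[0] for s in S if s[1]]
    print(len(S),[t.round(3).tolist() for t in T])
    w=min(T,key=lambda t:t[1])
    if not pick_place(w,[s[0] for s in S if s[0] is not w],tgt): break
    park()
print(env.read_state()["clock"],[(s[0].round(3),s[1]) for s in spools()])
p=env.grab_frame("top");c=p["image"][180:300,110:360];cv2.imwrite("pics/u2.png",cv2.resize(c,None,fx=3,fy=3,interpolation=cv2.INTER_CUBIC))
E
```

```text
5 [[0.464, 0.248], [0.469, 0.34]]
pick [0.464 0.248] az 86 clr 0.047 hit False op 0.453
place (-0.032, 0) True op 0.452 z 0.0281
4 [[0.472, 0.342]]
pick [0.472 0.342] az 86 clr 0.083 hit False op 0.453
place (-0.032, 0.074) True op 0.454 z 0.028
70.6167 [(array([0.524, 0.454]), False), (array([0.665, 0.374]), False), (array([0.597, 0.439]), False)]
```

View pics/u2.png

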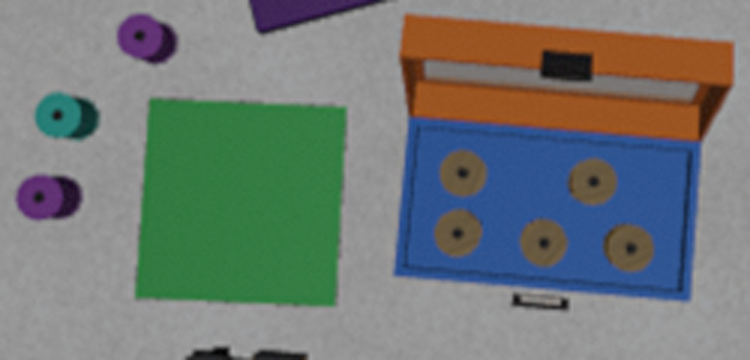

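All five spools are standing in the case and the mat is empty. One back-row spool was nudged a few cm but is well inside. Now the lid: come in behind it and sweep along the arc.

```bash
python3 - <<'E'
from h import *
o,a=ori(CY+90,0,True);yc=.03
def P(x,z): return [*c2w(x,yc),z]
env.gripper_to(0,20)
env.goto(P(.05,.30),o);env.goto(P(.19,.30),o)
print(env.move_straight(P(.19,.125),rate=.15,force_limit=8))
def q(th,r=.12): return P(.07-r*np.cos(th)+.036*np.sin(th)+.0095*min(1,max(0,th/1.2)), .03+r*np.sin(th)+.036*np.cos(th))
print(env.move_straight(P(.115,.135),rate=.1,force_limit=25))
for th in np.arange(1.5,.05,-.12):
    h=env.move_straight(q(th),rate=.1,force_limit=25)
    s=env.read_state();print(round(th,2),h,s["force"].round(1),s["position"][2].round(3))
    if h: break
p=env.grab_frame("scene");c=p["image"][75:275,150:400];cv2.imwrite("pics/v1.png",cv2.resize(c,None,fx=3,fy=3,interpolation=cv2.INTER_CUBIC))
print(s["clock"])
E
```

```text
False
False
1.5 False [-0.6 -0.1  0.1] 0.153
1.38 False [-0.3 -0.6  0.1] 0.155
1.26 False [ 0.1  0.2 -0.1] 0.155
1.14 False [0.  0.5 0.7] 0.154
1.02 False [0.6 0.2 0.2] 0.151
0.9 False [0.4 0.1 0.1] 0.146
0.78 False [ 0.3 -0.5 -0.6] 0.14
0.66 False [-0.3  0.4 -0. ] 0.132
0.54 False [ 0.6  0.6 -0.2] 0.123
0.42 False [0.  1.1 0.7] 0.112
0.3 False [-0.2 -0.   0.1] 0.1
0.18 False [-0.9  0.1 -0.5] 0.087
0.06 False [ 0.9 -1.1  0.3] 0.073
79.575
```

View pics/v1.png

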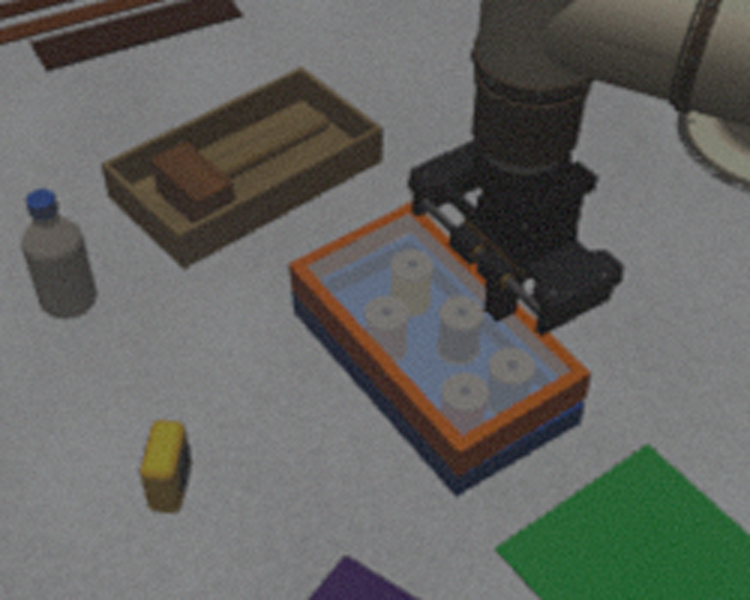

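The lid is over and resting near its catch, with the five spools visible inside. Now I'll press the free edge.

```bash
python3 - <<'E'
from h import *
o,a=ori(CY+90,0,True)
P=lambda z,x=-.06:[*c2w(x,0),z]
env.move_straight(P(.095,-.05),rate=.1);env.move_straight(P(.095),rate=.1)
z=.080
while z>.0605:
    h=env.move_straight(P(z),rate=.03,force_limit=30);s=env.read_state()
    print(round(z,4),h,s["position"][2].round(4),s["force"].round(1))
    if h or s["force"][2]>24:break
    z-=.0015
env.move_straight(P(.10),rate=.1)
# re-touch to measure the height
h=env.move_straight(P(.055),rate=.02,force_limit=4);print("touch",h,env.read_state()["position"][2].round(4))
env.move_straight(P(.12),rate=.1);env.goto([.38,.12,.33],o)
p=env.grab_frame("scene");c=p["image"][75:275,150:400];cv2.imwrite("pics/v2.png",cv2.resize(c,None,fx=3,fy=3,interpolation=cv2.INTER_CUBIC));print(env.read_state()["clock"])
E
```

```text
0.08 False 0.0799 [ 0.3 -0.1  1.9]
0.0785 False 0.0785 [-0.4 -0.3 -0. ]
0.077 False 0.0769 [0.2 1.  0.7]
0.0755 False 0.0754 [-0.3 -0.7  0.9]
0.074 False 0.0739 [-0.5  0.   0.9]
0.0725 False 0.0728 [-0.2 -0.7  1.9]
0.071 False 0.0713 [-1.9  0.7  5.3]
0.0695 False 0.0693 [-1.3  0.5  2.5]
0.068 False 0.0677 [ 0.5 -0.1  1.2]
0.0665 False 0.0664 [0.1 0.3 0.6]
0.065 False 0.0663 [-2.7  0.7 10.1]
0.0635 False 0.066 [-7.   1.9 20.7]
0.062 False 0.0659 [-10.4   3.1  33. ]
touch True 0.0663
87.8333
```

View pics/v2.png

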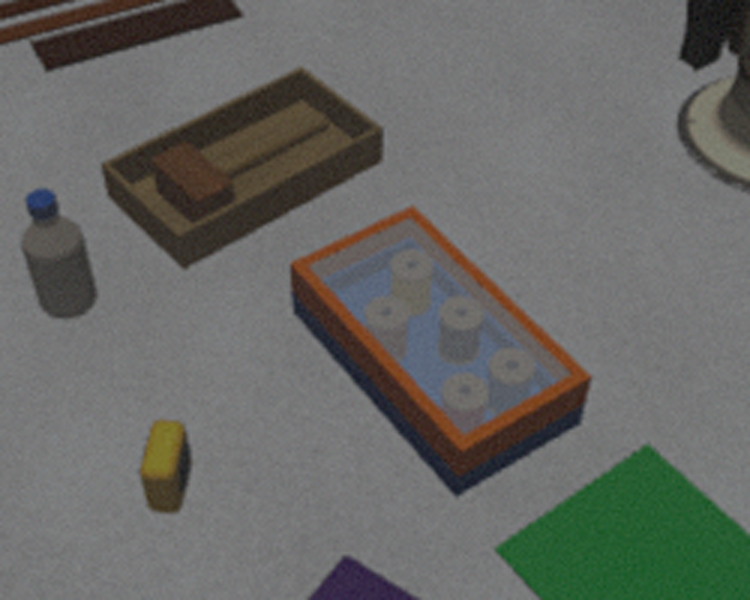

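The lid is shut: its top measured 66 mm when I touched it again, against a nominal 66. The mallet is still flat in the tray. Handing in.

```bash
python3 -c "
from workcell import env
print(env.close_job())"
```

```text
the job is handed in; nothing more can be done
None
```

The job is done and handed in at about 88 s: the mallet is in the tray, all five spools are in the case and the lid is shut.

- **Mallet:** the grip slackened on the way, and the mallet dropped onto the tray's corner. I re-gripped it by the head and laid it flat inside the tray. The last pictures show it still there.
- **Spools:** all five are standing in the case and the mat is empty. One placed spool was later found shifted a few centimetres along the case, but still well inside. I did not correct it.
- **Lid:** I swung it over and pressed it past the catch. The edge resisted with about 5 N as it went past the catch, less than the 8–12 N expected (only sampled every 1.5 mm). After that, force built up only against the closed lid, to about 33 N of downward press (about 35 N in all, under the 40 N limit). A second touch measured its top at 66.3 mm (fully shut is 66 mm), so it had stayed shut.
- **Bystanders:** I did not touch the notebook, the glue bottle, the tape measure or the purple and turquoise look-alikes. I only checked that by eye in the pictures and did not measure their final positions.

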